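# Feel a drop bolt into its hidden dustproof socket

### The job

Trial-fit the loose steel drop bolt: lift it out of its wooden stand and put it, rod down, into the socket behind the round window of the sprung test fixture, fully home with its collar flat on the plate, then let go of it. The socket is closed flush by a sliding dust plug of the same steel and cannot be seen, so sweep the bolt's foot over the plate with light pressure, in a widening spiral from the middle of the window, until it drops in. Press gently, never harder than about 20 N, and leave the padlock, the lock cylinder, the loupe and the tape roll alone.

Things in the scene. Friction and masses are not known exactly. Their poses are not given: they have to be found in the camera images.
- bolt: Loose steel bolt, 76 mm long, about 0.25 kg; starts upright in the stand. Origin at the centre of its foot, +z up. From the foot: round rod 14 mm thick, 22 mm long, bevelled 1.5 mm at the foot; collar 24 mm across, 22 to 26 mm up; rectangular grip 26 to 76 mm up, 26 mm along x by 18 mm along y. Best taken across the 18 mm, about 60 mm above the foot. Stays home by its own weight.
- bolt_stand: Fixed wooden block 62 x 62 x 30 mm, origin at the centre of its underside, with a round hole 16 mm wide and 24 mm deep in its top. The bolt's collar rests on the block, so the bolt's foot starts 8 mm above the worktop.
- socket_case: Fixed grey square test fixture, 130 x 130 mm, top face 51 mm above the worktop, screw heads at the corners 2 mm proud. Origin at the centre of its underside, +z up. Its 4 mm cover has a round window 52 mm across in the middle, showing a bare flat steel plate. The plate holds a vertical blind socket hole 16 mm wide, 27 mm deep, hidden under a flush plug.
- window (a point): Centre of the window, on the surface of the steel plate at rest, 46 mm above the worktop and 5 mm below the cover's top face. The plate is set off-centre: the axis of the hidden hole lies 3 to 9 mm from here, in any direction. With the bolt fully home its collar lies on the plate, its foot 22 mm below this point.
- cover_top (a point): Point in the middle of the window, level with the cover's top face. How it feels: the plate is sprung, sinks above about 3.5 N, then gives 1.5 N per mm to a hard stop at 8 mm. The plug yields to 1 to 1.6 N, but only with the rod within 1 to 2 mm of the hole's axis. If the plate is pressed down some mm, it then jumps up round the rod: upward force drops to about 1 N, and the rod is stopped sideways.
- padlock: Bystander: brass padlock 18 x 45 x 70 mm, standing, origin at the centre of its underside.
- cylinder: Bystander: brass double lock cylinder 17 x 64 x 37 mm, origin at the centre of its underside.
- loupe: Bystander: black eye loupe 33 mm across, 30 mm tall, origin at the centre of its underside.
- tape_roll: Bystander: black roll of tape 91 mm across, 19 mm tall, origin at the centre of its underside.
Things that resemble listed ones, but are neither listed nor needed, are in the scene too. What is meant by the bolt is not black or blue, and is the smaller of those in its own colour.

How it is judged:
By the outcome, as a careful person would: the job done as asked, in the order asked, and still so for the second after the job is handed in, with the robot touching nothing.
It also fails if it takes over 61 s, if anything falls off the work surface, if the arm or the gripper's body presses on something with over 40 N, if the wrist force passes 120 N, or if a joint passes its speed limit or range.

### The arm

A 6-joint arm with a two-finger parallel gripper is mounted at the origin on a cart in front of the work surface, level with it; the furniture and walls round the work are solid. World frame = base frame: x ahead of the robot, y to its left, z up, the work surface at z = 0. Lengths are in mm, angles in rad, forces in N, time in s.
With the tool pointing down it reaches from about 425 to 950 mm from the base axis. Payload 14.7 kg.
Tool frame: the origin (TCP) lies midway between the tips of the shut fingers; the grasp point (between the pads) lies 19 mm behind it; z points along the fingers, y is the direction in which the jaws open and shut (so a half turn about z gives the same grasp; the last joint's range is limited). The gripper opens to 85 mm and grips with 20 to 120 N. Pads are 22 mm wide; open, the fingers measure 114 mm over their backs; the gripper's body (76 mm by 85 mm) begins 54 mm behind the grasp point. The pads swing forward as they close: fully open they stand 13 mm farther back than shut.
Start: joints at [-1.24, 0.48, 1.596, -0, 1.065, -0.047], TCP at [239.785, -604.148, 231.297] pointing down, gripper open.
Joint ranges: [-2.75, 2.75], [-0.82, 2.05], [0.23, 2.67], [-1.56, 4.7], [0.09, 2.69], [-2.92, 2.92]. Speed limits (rad/s): [1.89, 1.89, 2.39, 3.01, 3.01, 3.01].

### API

Orientations are given as a unit quaternion [x, y, z, w].
In Python, from rig import * gives the robot as it stands. The module is installed in compiled form; this text tells all that it offers.
- The arm moves only by the tool send_rows, never from a script. Its argument "increments" is a list of rows, each an object of numbers: "jaw": the finger opening in mm, from 0 to 85.4; "tx", "ty", "tz": the shift along the tool's x, y, z in mm; "wx", "wy", "wz": the turn, a rotation vector about the tool's x, y, z in rad. A call has exactly 10 rows; each row shifts and turns the pose as measured when the row begins, along the tool's axes as they then stand; what a row does not reach is not made up. A row lasts 1/8 s, in which the tool goes at most 62.5 mm and 10.7 degrees, less where a joint would pass 70% of its speed; a pose out of reach is approached as far as the arm can. A call is refused whole if a number of a shift passes 62.5 or a number of a turn 0.188, either way. A call with a gripper value outside its range is refused whole. The fingers move at their own pace and stop on an object; the grip force is fixed at half the most. Time passes only in rows, so rows that do not move let the fingers close, or fill a call up. It gives the time, the measured TCP pose, the force and the opening at its end, in the units of the state.
- sense(): the state, without advancing time (a new reading comes with each control period).
- camera(name): name is "side" or "top" or "wrist"; returns a dict with "frame" (384x512x3 uint8, red, green, blue), "z_map" (384x512 float32, mm along the optical axis (not along the pixel's ray), 0 where there is no reading), "mtx" (3x3 intrinsics, pixels), "xyz" and "rotation" of the camera in the world. Camera axes: x right, y up, looking along -z (the intrinsics and any distortion apply to the point x, -y, -z); pixel columns grow to the right and rows downward; lengths in mm; the calibration is good to about 2 mm. The wrist camera is an equidistant fisheye: a pixel r from the principal point sees the ray r / f radians off the axis. A picture is of the moment at which its call begins.
- job_done(): hands the job in, once; it reports no verdict.
Trained networks look in a picture, given as the dict that the camera call returned (one of the last four; its "shot" number tells which), for a name from the list of things; names that differ only in an ending like _2 or _b are one class to them, and where a whole thing is asked for, a point or a joint stands for the part that bears it (a point fixed in the world has none). Each returns a list of dicts, best first, with "score" (0 to 1); they miss things now and then, are a little off and sometimes report something else, mostly with a low value. They report only what shows in the picture. A call takes as long as a camera call. They do not tell look-alikes from the thing itself.
- boxes_of(picture, label): "bbox" ([left, top, right, bottom] in pixels, round what is visible of it).
- tip_of(picture, label): "pixel" ([row, column] in pixels: a listed point, or the origin of a listed thing).
The state is a dict: "clock": time; "joints": joint angles; "qd": joint speeds; "tau": joint torques, N m; "position": TCP position; "ee_rot": TCP orientation; "ft_force": force on the tool from outside, world axes, zero at the start; "ft_torque": the same for the moment, N m; "opening": finger opening in mm.
Only numpy, scipy, OpenCV 4.12 (cv2) and the standard library are available. Lean on these libraries where they do the work, as an engineer would, in place of code of your own. Each camera call takes 0.05 s, during which the arm holds its last target.

## Working session

There is one attempt and no reset: what is moved stays moved. The work goes in short steps, Python scripts to look and compute and a tool call to move; the robot and the scene stay as the last step left them, time stands still between calls to the robot, and variables do not carry over. Pictures are saved under pics/ and viewed, and the job is handed in when it is done.

Besides the shell and the picture viewer there is one more tool, called after "Emit:" as name(argument=value, ...), one argument or row to a line, values as JSON. send_rows: Moves the arm, as the interface text tells. Its arguments: {"type":"object","properties":{"increments":{"type":"array"}},"required":["increments"]}

```bash
mkdir -p pics; cat > h.py <<'E'
from rig import *
import numpy as np, cv2
def save(p,n): cv2.imwrite('pics/'+n, cv2.cvtColor(p['frame'],cv2.COLOR_RGB2BGR))
def world(p,r,c,z=None):
    K=p['mtx']; d=np.array([(c-K[0,2])/K[0,0],-(r-K[1,2])/K[1,1],-1.0])
    R=np.array(p['rotation']); 
    if R.shape!=(3,3):
        from scipy.spatial.transform import Rotation; R=Rotation.from_quat(R).as_matrix()
    o=np.array(p['xyz']); w=R@d
    if z is None:
        return o+w*p['z_map'][int(r),int(c)]
    return o+w*(z-o[2])/w[2]
E
python3 - <<'E'
from h import *
s=sense(); print(s)
for n in ['top','side']:
    p=camera(n); save(p,n+'1.png'); print(n,p['xyz'],p['rotation'],p['mtx'])
    for l in ['bolt','bolt_stand','socket_case','padlock','cylinder','loupe','tape_roll']:
        print(l,[(np.round(b['bbox']).tolist(),round(b['score'],2)) for b in boxes_of(p,l)][:5])
    for l in ['bolt','bolt_stand','window','cover_top']:
        print(l,[(np.round(b['pixel'],1).tolist(),round(b['score'],2)) for b in tip_of(p,l)][:5])
E
```

```text
{'clock': 0.0, 'joints': array([-1.23958150e+00,  4.80830521e-01,  1.59689996e+00,  2.67643576e-06,
        1.06509271e+00, -4.65975864e-02]), 'qd': array([ 0.00010656,  0.00110962,  0.00076782, -0.00077057,  0.0013541 ,
        0.00112563]), 'tau': array([ 4.31126071e-03, -9.50648332e+01, -4.30186558e+01,  3.12336806e-04,
        1.18647053e-02, -4.25124972e-05]), 'position': array([ 239.65996848, -603.74503611,  230.66352027]), 'ee_rot': array([ 9.82210156e-01,  1.87784000e-01, -8.61045669e-05, -6.09216806e-04]), 'ft_force': array([-0.22059231, -0.05276922, -1.04752416]), 'ft_torque': array([ 0.0124671 ,  0.0202061 , -0.00817858]), 'opening': 85.22930473325545}
top [ 351.89435251    9.51334319 1004.45341861] [ 0.07670762 -0.07618315 -0.70047427  0.70544161] [[465.50891224   0.         249.35354648]
 [  0.         465.50891224 192.84084678]
 [  0.           0.           1.        ]]
bolt [([350.0, 195.0, 377.0, 222.0], 0.87), ([312.0, 255.0, 338.0, 271.0], 0.75), ([316.0, 161.0, 329.0, 181.0], 0.55), ([307.0, 206.0, 325.0, 223.0], 0.43)]
bolt_stand [([290.0, 194.0, 330.0, 238.0], 0.
[... 795 characters left out ...]
9569 ]
 [  0.           0.           1.        ]]
bolt [([296.0, 131.0, 315.0, 173.0], 0.81), ([292.0, 157.0, 303.0, 184.0], 0.63), ([259.0, 152.0, 268.0, 181.0], 0.58), ([334.0, 155.0, 351.0, 197.0], 0.58)]
bolt_stand [([278.0, 173.0, 316.0, 197.0], 0.63)]
socket_case [([220.0, 214.0, 298.0, 279.0], 0.97)]
padlock [([186.0, 172.0, 202.0, 203.0], 0.78)]
cylinder [([167.0, 213.0, 179.0, 236.0], 0.58)]
loupe [([336.0, 216.0, 352.0, 236.0], 0.73)]
tape_roll [([201.0, 154.0, 237.0, 179.0], 0.77)]
bolt [([193.5, 338.5], 0.85), ([179.1, 262.4], 0.8), ([169.7, 303.0], 0.69), ([186.2, 296.7], 0.64)]
bolt_stand [([188.6, 297.1], 0.63)]
window [([234.3, 263.1], 0.72)]
cover_top [([236.1, 260.2], 0.9)]
```

View pics/top1.png

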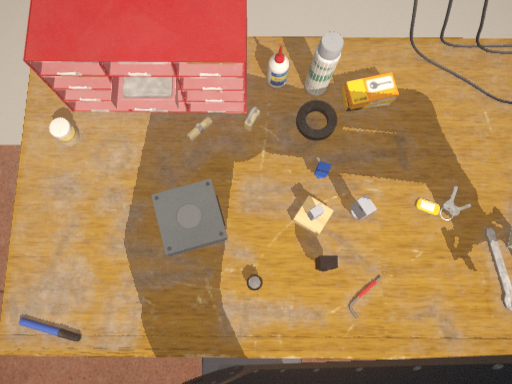

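View pics/side1.png

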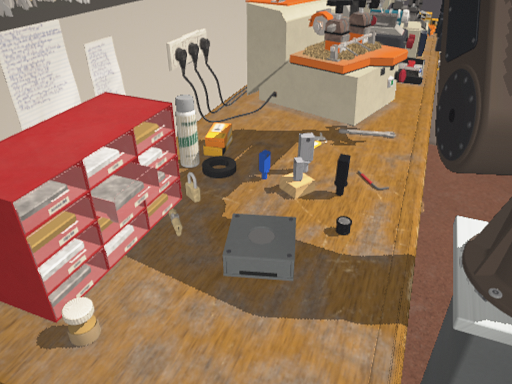

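```bash
python3 - <<'E'
from h import *
a=cv2.imread('pics/top1.png')[150:280,280:390]; b=cv2.imread('pics/side1.png')[120:210,240:365]
cv2.imwrite('pics/c.png',np.vstack([cv2.resize(a,(440,520))[:300],]) if 0 else cv2.resize(a,(508,600),interpolation=2))
cv2.imwrite('pics/d.png',cv2.resize(b,(750,540),interpolation=2))
E
```

```text
(no output)
```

View pics/c.png

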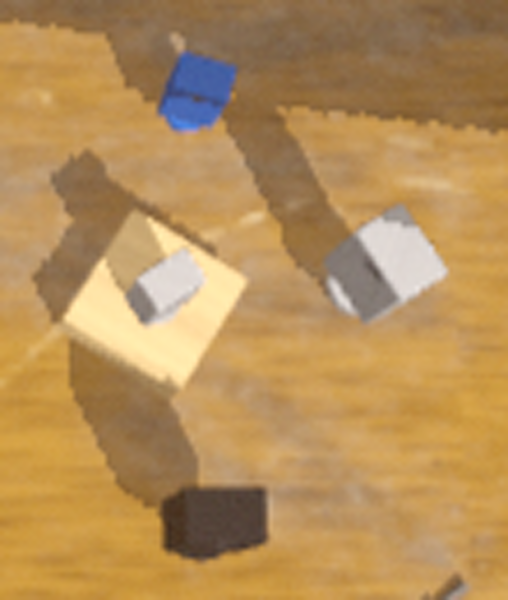

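View pics/d.png

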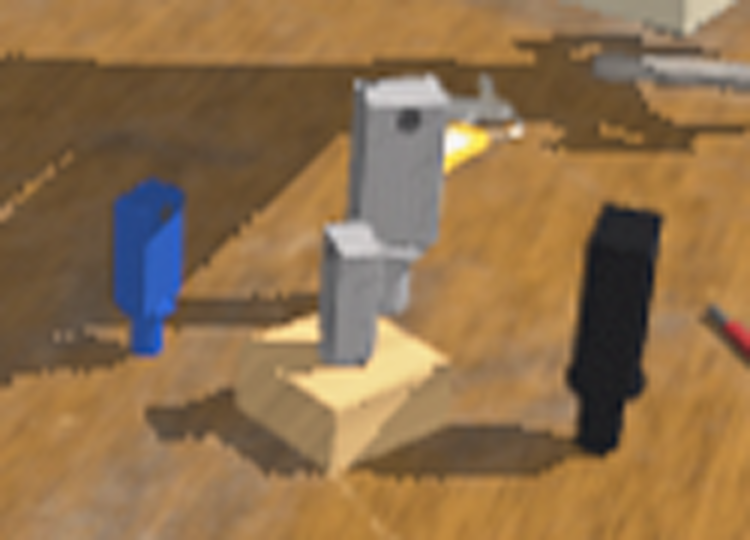

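The picture shows four candidates, as (row, col) in the top view:
- small steel bolt in the stand (213, 317)
- large steel bolt (207, 363)
- blue bolt (170, 322)
- black bolt (263, 326)

The one I want is the small steel bolt in the stand, and the close crop confirms it. Next I'll measure it from the depth.

```bash
cat >> h.py <<'E'
def cloud(p):
    K=p['mtx']; h,w=p['z_map'].shape; r,c=np.mgrid[:h,:w]; z=p['z_map']
    from scipy.spatial.transform import Rotation; R=Rotation.from_quat(p['rotation']).as_matrix()
    d=np.stack([(c-K[0,2])/K[0,0]*z,-(r-K[1,2])/K[1,1]*z,-z],-1)
    W=d@R.T+np.array(p['xyz']); W[z<=0]=np.nan; return W
def rect(P):
    return cv2.minAreaRect(P[:,:2].astype(np.float32))
E
python3 - <<'E'
from h import *
for n in ['top','side']:
    p=camera(n); W=cloud(p)
    print(n,'bolt approx',world(p,*( (213,317) if n=='top' else (158,298))))
    c0=world(p,*((213,317) if n=='top' else (160,297)))
    dist=np.hypot(W[...,0]-c0[0],W[...,1]-c0[1])
    for lo,hi,rr in [(78,95,24),(40,90,24),(22,38,50)]:
        P=W[(dist<rr)&(W[...,2]>lo)&(W[...,2]<hi)]
        if len(P)>3: print(lo,hi,len(P),np.round(np.median(P,0),1),rect(P),np.round(np.median(P[:,2]),1))
    cs=world(p,*((216,190) if n=='top' else (235,262)))
    dist=np.hypot(W[...,0]-cs[0],W[...,1]-cs[1])
    P=W[(dist<110)&(W[...,2]>46)&(W[...,2]<58)]; print('case',len(P),rect(P),np.median(P[:,2]))
    F=W[(dist>150)&(dist<300)&(abs(W[...,2])<10)]; print('table z',np.median(F[:,2]))
    for l,z in [('window',46),('cover_top',51),('bolt_stand',0)]:
        for t in tip_of(p,l)[:1]: print(l,world(p,*t['pixel'],z=z))
    # window circle crop
    r0,c0=(218,190) if n=='top' else (238,262)
    a=p['frame'][r0-40:r0+40,c0-45:c0+45,::-1]
    cv2.imwrite('pics/win_%s.png'%n,cv2.resize(cv2.convertScaleAbs(a,alpha=1.8),(630,560),interpolation=2))
E
```

```text
top bolt approx [ 514.06767909 -125.05192298   83.86062179]
78 95 119 [ 520.4 -125.1   83.1] ((520.7882080078125, -125.18328857421875), (18.1474609375, 26.471900939941406), 32.08610916137695) 83.1
40 90 163 [ 518.3 -123.    82.6] ((520.6632080078125, -124.98390197753906), (18.1474609375, 26.94255828857422), 32.08610916137695) 82.6
22 38 690 [ 516.4 -122.6   29.5] ((521.0175170898438, -125.15284729003906), (61.89302444458008, 62.88247299194336), 57.32770919799805) 29.5
case 3558 ((513.7129516601562, 137.10089111328125), (130.88670349121094, 130.08302307128906), 16.301719665527344) 50.375154838874266
table z -0.5606869919092219
window [516.9134747  140.81960268  46.        ]
bolt_stand [ 516.76458936 -120.43038823    0.        ]
side bolt approx [ 521.53583677 -132.28875732   82.47852698]
78 95 54 [ 517.3 -119.9   82.6] ((517.818115234375, -122.72883605957031), (18.688236236572266, 27.323963165283203), 35.40784454345703) 82.6
40 90 192 [ 515.5 -115.5   66.7] ((517.9630737304688, -122.54055786132812), (19.068567276000977, 28.701126098632812), 31.24869728088379) 66.7
22 38 345 [ 512.3 -113.5   28.8] ((518.0021362304688, -123.28775024414062), (64.80500030517578, 65.4930648803711), 57.152313232421875) 28.8
case 2763 ((510.95611572265625, 137.96885681152344), (130.04376220703125, 134.16433715820312), 16.26761245727539) 50.218607981936145
table z -0.5655269976377895
window [509.87686292 141.185283    46.        ]
cover_top [510.74776969 129.03912954  51.        ]
bolt_stand [ 735.56167343 -137.39821665    0.        ]
```

View pics/win_top.png

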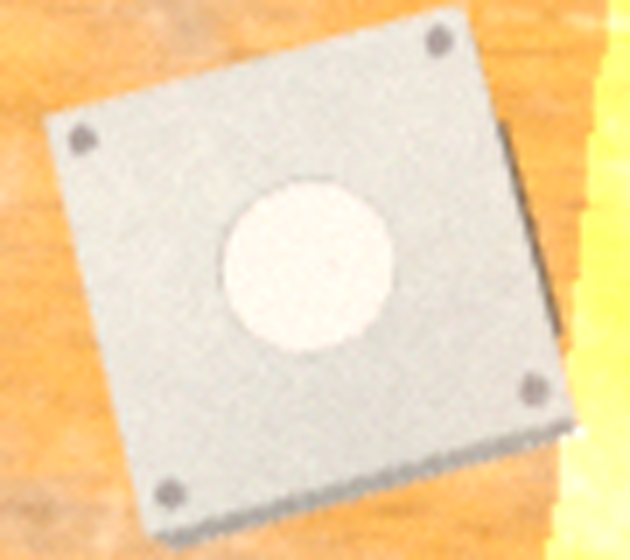

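```bash
cat >> h.py <<'E'
from scipy.spatial.transform import Rotation as Ro
def plan(target,yawdir=None,n=10,vmax=55):
    """target TCP xyz; yawdir: world angle (deg) of tool y wanted (mod 360)"""
    s=sense(); R=Ro.from_quat(s['ee_rot']).as_matrix(); d=np.array(target)-s['position']
    y0=np.degrees(np.arctan2(R[1,1],R[0,1]))
    dy=0 if yawdir is None else (yawdir-y0+180)%360-180
    print('clock',s['clock'],'pos',np.round(s['position'],1),'yawY',round(y0,1),'toolz',np.round(R[:,2],3),'d',np.round(d,1),'dyaw',round(dy,1),'F',np.round(s['ft_force'],2),'open',round(s['opening'],1))
    for i in range(n):
        Ri=Ro.from_rotvec([0,0,np.radians(dy)*i/n]).as_matrix()@R
        t=Ri.T@d/n
        print(np.round(t,1).tolist(),'wz',round(-np.radians(dy)/n,3))
E
python3 - <<'E'
from h import *
p=camera('top');W=cloud(p)
for n,(r,c) in dict(big=(207,363),blue=(170,322),black=(263,326)).items():
    w=W[r-12:r+12,c-12:c+12].reshape(-1,3); w=w[w[:,2]>15]; i=w[:,2]>np.percentile(w[:,2],50)
    print(n,np.round(w[i].mean(0)),w[:,2].max())
plan([519.4,-124.1,140],32)
E
```

```text
big [ 530. -220.  105.] 108.54629967885137
blue [ 614. -143.   76.] 79.46343353934083
black [ 418. -143.  102.] 105.5399231109833
clock 1.65 pos [ 239.8 -604.1  231.3] yawY -68.4 toolz [-0.  0. -1.] d [279.6 480.  -91.3] dyaw 100.4 F [ 0.22 -0.12  0.16] open 85.5
[43.7, -34.3, 9.1] wz -0.175
[49.0, -26.2, 9.1] wz -0.175
[52.8, -17.2, 9.1] wz -0.175
[55.0, -7.8, 9.1] wz -0.175
[55.5, 1.9, 9.1] wz -0.175
[54.3, 11.6, 9.1] wz -0.175
[51.5, 20.9, 9.1] wz -0.175
[47.1, 29.5, 9.1] wz -0.175
[41.2, 37.3, 9.1] wz -0.175
[34.1, 43.9, 9.1] wz -0.175
```

Emit:
send_rows(
  increments=[
    {"jaw": 60,"tx": 44,"ty": -34,"tz": 9,"wx": 0,"wy": 0,"wz": -0.175},
    {"jaw": 60,"tx": 49,"ty": -26,"tz": 9,"wx": 0,"wy": 0,"wz": -0.175},
    {"jaw": 60,"tx": 53,"ty": -17,"tz": 9,"wx": 0,"wy": 0,"wz": -0.175},
    {"jaw": 60,"tx": 55,"ty": -8,"tz": 9,"wx": 0,"wy": 0,"wz": -0.175},
    {"jaw": 60,"tx": 55,"ty": 2,"tz": 9,"wx": 0,"wy": 0,"wz": -0.175},
    {"jaw": 60,"tx": 54,"ty": 12,"tz": 9,"wx": 0,"wy": 0,"wz": -0.175},
    {"jaw": 60,"tx": 51,"ty": 21,"tz": 9,"wx": 0,"wy": 0,"wz": -0.175},
    {"jaw": 60,"tx": 47,"ty": 29,"tz": 9,"wx": 0,"wy": 0,"wz": -0.175},
    {"jaw": 60,"tx": 41,"ty": 37,"tz": 9,"wx": 0,"wy": 0,"wz": -0.175},
    {"jaw": 60,"tx": 34,"ty": 44,"tz": 9,"wx": 0,"wy": 0,"wz": -0.175},
  ],
)

```text
clock: 2.9
position: [517.0, -110.9, 139.5]
ee_rot: [0.464, 0.886, -0.001, 0.004]
ft_force: [-0.5, -0.4, 0.7]
opening: 59.8
```

```bash
python3 - <<'E'
from h import *
plan([519.4,-124.1,140],32)
E
```

```text
clock 2.9 pos [ 517.  -110.9  139.5] yawY 34.8 toolz [ 0.006 -0.006 -1.   ] d [  2.4 -13.2   0.5] dyaw -2.8 F [-0.54 -0.42  0.71] open 59.8
[-1.2, -0.6, -0.0] wz 0.005
[-1.2, -0.5, -0.0] wz 0.005
[-1.2, -0.5, -0.0] wz 0.005
[-1.2, -0.5, -0.0] wz 0.005
[-1.2, -0.5, -0.0] wz 0.005
[-1.2, -0.5, -0.0] wz 0.005
[-1.2, -0.5, -0.0] wz 0.005
[-1.2, -0.5, -0.0] wz 0.005
[-1.2, -0.5, -0.0] wz 0.005
[-1.2, -0.5, -0.0] wz 0.005
```

Emit:
send_rows(
  increments=[
    {"jaw": 60,"tx": -6,"ty": -2.7,"tz": 0,"wx": 0,"wy": 0.004,"wz": 0.025},
    {"jaw": 60,"tx": -6,"ty": -2.7,"tz": 0,"wx": 0,"wy": 0.004,"wz": 0.024},
    {"jaw": 60,"tx": 0,"ty": 0,"tz": 0,"wx": 0,"wy": 0,"wz": 0},
    {"jaw": 60,"tx": 0,"ty": 0,"tz": 0,"wx": 0,"wy": 0,"wz": 0},
    {"jaw": 60,"tx": 0,"ty": 0,"tz": 0,"wx": 0,"wy": 0,"wz": 0},
    {"jaw": 60,"tx": 0,"ty": 0,"tz": 0,"wx": 0,"wy": 0,"wz": 0},
    {"jaw": 60,"tx": 0,"ty": 0,"tz": 0,"wx": 0,"wy": 0,"wz": 0},
    {"jaw": 60,"tx": 0,"ty": 0,"tz": 0,"wx": 0,"wy": 0,"wz": 0},
    {"jaw": 60,"tx": 0,"ty": 0,"tz": 0,"wx": 0,"wy": 0,"wz": 0},
    {"jaw": 60,"tx": 0,"ty": 0,"tz": 0,"wx": 0,"wy": 0,"wz": 0},
  ],
)

```text
clock: 4.15
position: [519.5, -123.9, 139.7]
ee_rot: [0.486, 0.874, 0.001, 0.0]
ft_force: [-0.4, 0.1, -0.1]
opening: 60.1
```

```bash
python3 - <<'E'
from h import *
plan([519.4,-124.1,49],32,n=5)
p=camera('wrist'); save(p,'w1.png'); print(p['xyz'],Ro.from_quat(p['rotation']).as_matrix(),p['mtx'])
p=camera('side'); save(p,'s2.png')
E
```

```text
clock 4.15 pos [ 519.5 -123.9  139.7] yawY 31.9 toolz [ 0.001  0.001 -1.   ] d [ -0.1  -0.2 -90.7] dyaw 0.1 F [-0.39  0.14 -0.07] open 60.1
[-0.0, -0.1, 18.1] wz -0.0
[-0.0, -0.1, 18.1] wz -0.0
[-0.0, -0.1, 18.1] wz -0.0
[-0.0, -0.1, 18.1] wz -0.0
[-0.0, -0.1, 18.1] wz -0.0
[477.31620063 -55.61408005 283.26785816] [[ 0.84885173 -0.50213433 -0.16526298]
 [ 0.52862901  0.8071602   0.26276185]
 [ 0.00145195 -0.31040866  0.9506021 ]] [[297.31863964   0.         256.49326901]
 [  0.         297.31863964 193.34023435]
 [  0.           0.           1.        ]]
```

View pics/w1.png

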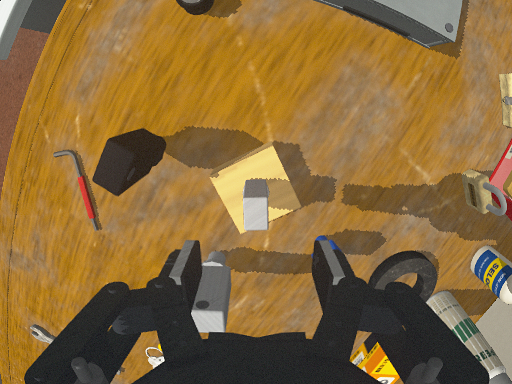

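View pics/s2.png

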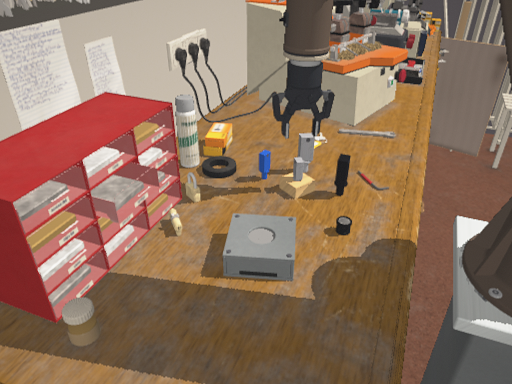

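The wrist view shows the small steel bolt's top at (212, 256), centred between the fingers (cols 190 and 325), and puts it within 2 mm of the other estimates. I'll go down and grip.

Emit:
send_rows(
  increments=[
    {"jaw": 60,"tx": 0.5,"ty": 0,"tz": 18,"wx": 0,"wy": 0,"wz": 0},
    {"jaw": 60,"tx": 0,"ty": 0,"tz": 18,"wx": 0,"wy": 0,"wz": 0},
    {"jaw": 60,"tx": 0,"ty": 0,"tz": 18,"wx": 0,"wy": 0,"wz": 0},
    {"jaw": 60,"tx": 0,"ty": 0,"tz": 18,"wx": 0,"wy": 0,"wz": 0},
    {"jaw": 50,"tx": 0,"ty": 0,"tz": 18,"wx": 0,"wy": 0,"wz": 0},
    {"jaw": 30,"tx": 0,"ty": 0,"tz": 0,"wx": 0,"wy": 0,"wz": 0},
    {"jaw": 20,"tx": 0,"ty": 0,"tz": 0,"wx": 0,"wy": 0,"wz": 0},
    {"jaw": 10,"tx": 0,"ty": 0,"tz": 0,"wx": 0,"wy": 0,"wz": 0},
    {"jaw": 10,"tx": 0,"ty": 0,"tz": 0,"wx": 0,"wy": 0,"wz": 0},
    {"jaw": 10,"tx": 0,"ty": 0,"tz": 0,"wx": 0,"wy": 0,"wz": 0},
  ],
)

```text
clock: 5.5
position: [520.0, -123.7, 49.1]
ee_rot: [0.486, 0.874, 0.001, 0.001]
ft_force: [-2.4, -1.5, -4.2]
opening: 17.5
```

```bash
python3 - <<'E'
from h import *
plan([519.4,-124.1,100],32,n=5)
p=camera('side'); save(p,'s3.png')
cv2.imwrite('pics/s3c.png',cv2.resize(p['frame'][90:210,240:370,::-1],(650,600),interpolation=2))
E
```

```text
clock 5.5 pos [ 520.  -123.7   49.1] yawY 31.9 toolz [ 0.003  0.    -1.   ] d [-0.6 -0.4 50.9] dyaw 0.1 F [-2.39 -1.47 -4.15] open 17.5
[-0.0, -0.1, -10.2] wz -0.0
[-0.0, -0.1, -10.2] wz -0.0
[-0.0, -0.1, -10.2] wz -0.0
[-0.0, -0.1, -10.2] wz -0.0
[-0.0, -0.1, -10.2] wz -0.0
```

View pics/s3c.png

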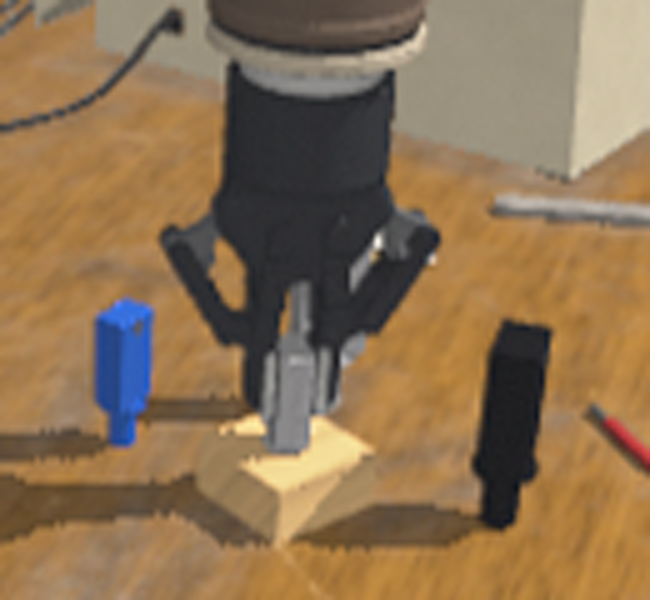

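Emit:
send_rows(
  increments=[
    {"jaw": 10,"tx": 0,"ty": 0,"tz": -5,"wx": 0,"wy": 0,"wz": 0},
    {"jaw": 10,"tx": 0,"ty": 0,"tz": -15,"wx": 0,"wy": 0,"wz": 0},
    {"jaw": 10,"tx": 0,"ty": 0,"tz": -20,"wx": 0,"wy": 0,"wz": 0},
    {"jaw": 10,"tx": 0,"ty": 0,"tz": -20,"wx": 0,"wy": 0,"wz": 0},
    {"jaw": 10,"tx": 20,"ty": 11,"tz": -5,"wx": 0,"wy": 0,"wz": 0},
    {"jaw": 10,"tx": 35,"ty": 20.5,"tz": 0,"wx": 0,"wy": 0,"wz": 0},
    {"jaw": 10,"tx": 45,"ty": 26,"tz": 0,"wx": 0,"wy": 0,"wz": 0},
    {"jaw": 10,"tx": 45,"ty": 26,"tz": 0,"wx": 0,"wy": 0,"wz": 0},
    {"jaw": 10,"tx": 45,"ty": 26,"tz": 0,"wx": 0,"wy": 0,"wz": 0},
    {"jaw": 10,"tx": 25,"ty": 15,"tz": 0,"wx": 0,"wy": 0,"wz": 0},
  ],
)

```text
clock: 6.8
position: [517.8, 130.1, 127.2]
ee_rot: [0.488, 0.873, 0.004, 0.008]
ft_force: [0.4, -0.7, -2.3]
opening: 17.4
```

```bash
python3 - <<'E'
from h import *
plan([513,137.8,110],None,n=1)
E
```

```text
clock 6.8 pos [517.8 130.1 127.2] yawY 31.6 toolz [ 0.018 -0.    -1.   ] d [ -4.8   7.7 -17.2] dyaw 0 F [ 0.44 -0.65 -2.33] open 17.4
[9.3, -0.3, 17.1] wz -0.0
```

Emit:
send_rows(
  increments=[
    {"jaw": 10,"tx": 4.6,"ty": 0,"tz": 4,"wx": 0.008,"wy": 0.005,"wz": 0},
    {"jaw": 10,"tx": 4.6,"ty": 0,"tz": 4,"wx": 0.007,"wy": 0.005,"wz": 0},
    {"jaw": 10,"tx": 0,"ty": 0,"tz": 0,"wx": 0,"wy": 0,"wz": 0},
    {"jaw": 10,"tx": 0,"ty": 0,"tz": 0,"wx": 0,"wy": 0,"wz": 0},
    {"jaw": 10,"tx": 0,"ty": 0,"tz": 0,"wx": 0,"wy": 0,"wz": 0},
    {"jaw": 10,"tx": 0,"ty": 0,"tz": 0,"wx": 0,"wy": 0,"wz": 0},
    {"jaw": 10,"tx": 0,"ty": 0,"tz": 0,"wx": 0,"wy": 0,"wz": 0},
    {"jaw": 10,"tx": 0,"ty": 0,"tz": 0,"wx": 0,"wy": 0,"wz": 0},
    {"jaw": 10,"tx": 0,"ty": 0,"tz": 0,"wx": 0,"wy": 0,"wz": 0},
    {"jaw": 10,"tx": 0,"ty": 0,"tz": 0,"wx": 0,"wy": 0,"wz": 0},
  ],
)

```text
clock: 8.05
position: [513.9, 137.6, 121.1]
ee_rot: [0.488, 0.873, 0.001, 0.001]
ft_force: [-0.4, 0.1, -2.2]
opening: 17.3
```

```bash
cat >> h.py <<'E'
def st():
    s=sense(); R=Ro.from_quat(s['ee_rot']).as_matrix(); z=R[:,2]
    a=np.array([z[1]*-1, z[0],0]) # world rot vector correcting tilt: (-ay,ax)=-(zx,zy)
    w=R.T@a
    print('clock',round(s['clock'],2),'pos',np.round(s['position'],2),'toolz',np.round(z,4),'fixwx,wy',np.round(w[:2],4),'F',np.round(s['ft_force'],2),'T',np.round(s['ft_torque'],2),'open',round(s['opening'],1))
    return s
E
python3 - <<'E'
from h import *
st()
for n in ['side','top','wrist']:
    p=camera(n); save(p,'b_%s.png'%n)
    if n=='side': cv2.imwrite('pics/b_sc.png',cv2.resize(p['frame'][160:290,195:325,::-1],(600,600),interpolation=2))
    if n=='wrist': print(p['xyz'])
E
```

```text
clock 8.05 pos [513.88 137.59 121.15] toolz [ 0.0021  0.0012 -1.    ] fixwx,wy [0.0024 0.0001] F [-0.45  0.08 -2.16] T [-0.01  0.01 -0.02] open 17.3
[471.92422012 206.10112838 264.71678596]
```

View pics/b_sc.png

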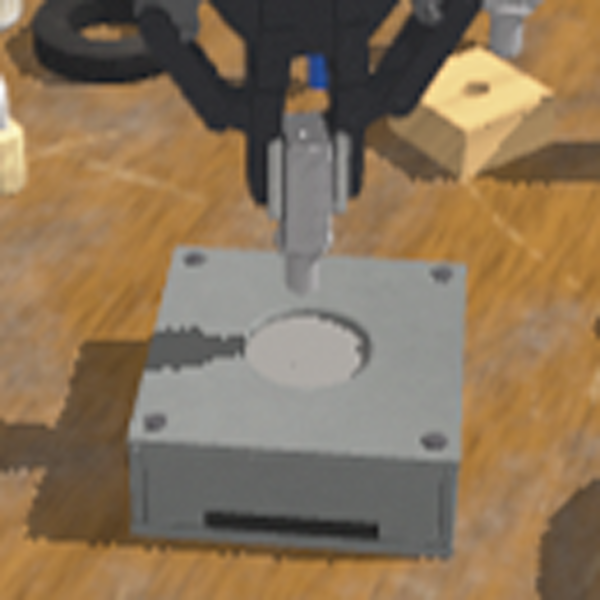

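View pics/b_wrist.png

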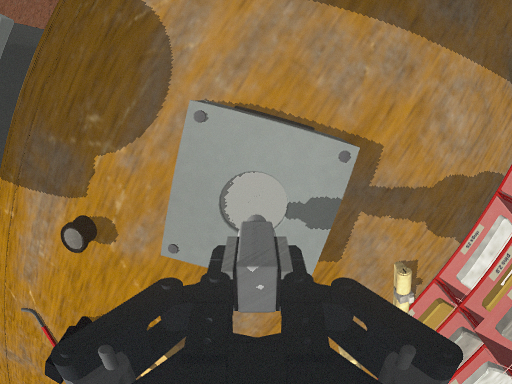

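Emit:
send_rows(
  increments=[
    {"jaw": 10,"tx": 0.5,"ty": -0.5,"tz": 10,"wx": 0.002,"wy": 0,"wz": 0},
    {"jaw": 10,"tx": 0.4,"ty": -0.4,"tz": 10,"wx": 0,"wy": 0,"wz": 0},
    {"jaw": 10,"tx": 0,"ty": 0,"tz": 8,"wx": 0,"wy": 0,"wz": 0},
    {"jaw": 10,"tx": 0,"ty": 0,"tz": 3,"wx": 0,"wy": 0,"wz": 0},
    {"jaw": 10,"tx": 0,"ty": 0,"tz": 1.5,"wx": 0,"wy": 0,"wz": 0},
    {"jaw": 10,"tx": 0,"ty": 0,"tz": 1.5,"wx": 0,"wy": 0,"wz": 0},
    {"jaw": 10,"tx": 0,"ty": 0,"tz": 1,"wx": 0,"wy": 0,"wz": 0},
    {"jaw": 10,"tx": 0,"ty": 0,"tz": 1,"wx": 0,"wy": 0,"wz": 0},
    {"jaw": 10,"tx": 0,"ty": 0,"tz": 0,"wx": 0,"wy": 0,"wz": 0},
    {"jaw": 10,"tx": 0,"ty": 0,"tz": 0,"wx": 0,"wy": 0,"wz": 0},
  ],
)

```text
clock: 9.45
position: [512.4, 137.9, 83.3]
ee_rot: [0.488, 0.873, 0.0, 0.0]
ft_force: [-2.2, -0.8, 5.6]
opening: 17.1
```

```bash
python3 - <<'E'
from h import *
st()
E
```

```text
clock 9.45 pos [512.35 137.93  83.27] toolz [ 1.e-04  0.e+00 -1.e+00] fixwx,wy [0.0001 0.    ] F [-2.17 -0.75  5.55] T [-0.09  0.48 -0.  ] open 17.1
```

```bash
cat >> h.py <<'E'
import json,os
C=np.array([512.35,137.93]); PITCH=1.8
def spt(th): r=PITCH*th/(2*np.pi); return C+r*np.array([np.cos(th),np.sin(th)])
def spiral(ztarget,ds=2.0,n=10):
    f='th.json'; th=json.load(open(f)) if os.path.exists(f) else np.pi
    s=st(); R=Ro.from_quat(s['ee_rot']).as_matrix(); p=s['position'][:2]
    e=spt(th); print('expected',np.round(e,2),'err',np.round(p-e,2),'r',round(np.linalg.norm(p-C),2),'rth',round(PITCH*th/2/np.pi,2))
    last=p
    for i in range(n):
        th+=ds/max(PITCH*th/(2*np.pi),1.0); q=spt(th); d=q-last; last=q
        t=R.T@np.array([d[0],d[1],0]); print('tx %.1f ty %.1f'%(t[0],t[1]))
    print('tz total',round(s['position'][2]-ztarget,2))
    json.dump(th,open(f,'w'))
E
python3 - <<'E'
from h import *
spiral(82.3)
E
```

```text
clock 9.45 pos [512.35 137.93  83.27] toolz [ 1.e-04  0.e+00 -1.e+00] fixwx,wy [0.0001 0.    ] F [-2.17 -0.75  5.55] T [-0.09  0.48 -0.  ] open 17.1
expected [511.45 137.93] err [ 0.9 -0. ] r 0.0 rth 0.9
tx -1.5 ty -0.2
tx 0.8 ty 1.9
tx 2.1 ty -0.2
tx 1.0 ty -1.8
tx -0.8 ty -1.9
tx -1.9 ty -0.8
tx -1.9 ty 0.7
tx -1.1 ty 1.7
tx 0.2 ty 2.0
tx 1.3 ty 1.6
tz total 0.97
```

Emit:
send_rows(
  increments=[
    {"jaw": 10,"tx": -1.5,"ty": -0.2,"tz": 0.6,"wx": 0,"wy": 0,"wz": 0},
    {"jaw": 10,"tx": 0.8,"ty": 1.9,"tz": 0.4,"wx": 0,"wy": 0,"wz": 0},
    {"jaw": 10,"tx": 2.1,"ty": -0.2,"tz": 0,"wx": 0,"wy": 0,"wz": 0},
    {"jaw": 10,"tx": 1.0,"ty": -1.8,"tz": 0,"wx": 0,"wy": 0,"wz": 0},
    {"jaw": 10,"tx": -0.8,"ty": -1.9,"tz": 0,"wx": 0,"wy": 0,"wz": 0},
    {"jaw": 10,"tx": -1.9,"ty": -0.8,"tz": 0,"wx": 0,"wy": 0,"wz": 0},
    {"jaw": 10,"tx": -1.9,"ty": 0.7,"tz": 0,"wx": 0,"wy": 0,"wz": 0},
    {"jaw": 10,"tx": -1.1,"ty": 1.7,"tz": 0,"wx": 0,"wy": 0,"wz": 0},
    {"jaw": 10,"tx": 0.2,"ty": 2.0,"tz": 0,"wx": 0,"wy": 0,"wz": 0},
    {"jaw": 10,"tx": 1.3,"ty": 1.6,"tz": 0,"wx": 0,"wy": 0,"wz": 0},
  ],
)

```text
clock: 10.7
position: [517.0, 138.6, 83.2]
ee_rot: [0.488, 0.873, 0.001, 0.001]
ft_force: [-0.3, -2.1, -1.6]
opening: 17.0
```

```bash
python3 - <<'E'
from h import *
spiral(82.3)
E
```

```text
clock 10.7 pos [517.04 138.63  83.18] toolz [ 0.0029  0.0013 -1.    ] fixwx,wy [0.0032 0.0004] F [-0.33 -2.08 -1.59] T [-0.22  0.09 -0.01] open 17.0
expected [515.96 138.06] err [1.08 0.58] r 4.74 rth 3.61
tx 2.0 ty -0.6
tx 2.0 ty -0.5
tx 1.5 ty -1.4
tx 0.6 ty -1.9
tx -0.3 ty -2.0
tx -1.2 ty -1.6
tx -1.8 ty -0.9
tx -2.0 ty -0.1
tx -1.9 ty 0.8
tx -1.4 ty 1.5
tz total 0.88
```

The upward force fell to about 0.6 N while 2.9 mm below contact, and there is sideways resistance: the rod has dropped in. I'll ease off sideways and probe deeper.

Emit:
send_rows(
  increments=[
    {"jaw": 10,"tx": -0.3,"ty": -0.2,"tz": 0.5,"wx": 0.003,"wy": 0,"wz": 0},
    {"jaw": 10,"tx": 0,"ty": 0,"tz": 0.7,"wx": 0,"wy": 0,"wz": 0},
    {"jaw": 10,"tx": 0,"ty": 0,"tz": 0.7,"wx": 0,"wy": 0,"wz": 0},
    {"jaw": 10,"tx": 0,"ty": 0,"tz": 0.7,"wx": 0,"wy": 0,"wz": 0},
    {"jaw": 10,"tx": 0,"ty": 0,"tz": 0.7,"wx": 0,"wy": 0,"wz": 0},
    {"jaw": 10,"tx": 0,"ty": 0,"tz": 0.7,"wx": 0,"wy": 0,"wz": 0},
    {"jaw": 10,"tx": 0,"ty": 0,"tz": 0,"wx": 0,"wy": 0,"wz": 0},
    {"jaw": 10,"tx": 0,"ty": 0,"tz": 0,"wx": 0,"wy": 0,"wz": 0},
    {"jaw": 10,"tx": 0,"ty": 0,"tz": 0,"wx": 0,"wy": 0,"wz": 0},
    {"jaw": 10,"tx": 0,"ty": 0,"tz": 0,"wx": 0,"wy": 0,"wz": 0},
  ],
)

```text
clock: 11.95
position: [517.1, 138.2, 78.8]
ee_rot: [0.488, 0.873, -0.0, 0.0]
ft_force: [-0.8, 0.4, -1.8]
opening: 17.3
```

```bash
python3 - <<'E'
from h import *
st()
E
```

```text
clock 11.95 pos [517.06 138.19  78.79] toolz [ 2.e-04 -5.e-04 -1.e+00] fixwx,wy [-0.0001  0.0005] F [-0.78  0.36 -1.76] T [ 0.1   0.11 -0.02] open 17.3
```

Emit:
send_rows(
  increments=[
    {"jaw": 10,"tx": 0,"ty": 0,"tz": 1.5,"wx": 0,"wy": 0,"wz": 0},
    {"jaw": 10,"tx": 0,"ty": 0,"tz": 1.5,"wx": 0,"wy": 0,"wz": 0},
    {"jaw": 10,"tx": 0,"ty": 0,"tz": 1.5,"wx": 0,"wy": 0,"wz": 0},
    {"jaw": 10,"tx": 0,"ty": 0,"tz": 1.5,"wx": 0,"wy": 0,"wz": 0},
    {"jaw": 10,"tx": 0,"ty": 0,"tz": 1.5,"wx": 0,"wy": 0,"wz": 0},
    {"jaw": 10,"tx": 0,"ty": 0,"tz": 1.5,"wx": 0,"wy": 0,"wz": 0},
    {"jaw": 10,"tx": 0,"ty": 0,"tz": 1.5,"wx": 0,"wy": 0,"wz": 0},
    {"jaw": 10,"tx": 0,"ty": 0,"tz": 1.5,"wx": 0,"wy": 0,"wz": 0},
    {"jaw": 10,"tx": 0,"ty": 0,"tz": 0,"wx": 0,"wy": 0,"wz": 0},
    {"jaw": 10,"tx": 0,"ty": 0,"tz": 0,"wx": 0,"wy": 0,"wz": 0},
  ],
)

```text
clock: 13.2
position: [517.1, 138.2, 65.9]
ee_rot: [0.488, 0.873, -0.0, 0.0]
ft_force: [-1.0, 0.1, -0.8]
opening: 16.9
```

```bash
python3 - <<'E'
from h import *
st()
E
```

```text
clock 13.2 pos [517.12 138.17  65.9 ] toolz [ 2.e-04 -5.e-04 -1.e+00] fixwx,wy [-0.      0.0005] F [-0.96  0.15 -0.78] T [ 0.06  0.04 -0.03] open 16.9
```

Emit:
send_rows(
  increments=[
    {"jaw": 10,"tx": 0,"ty": 0,"tz": 0.6,"wx": 0,"wy": 0,"wz": 0},
    {"jaw": 10,"tx": 0,"ty": 0,"tz": 0.6,"wx": 0,"wy": 0,"wz": 0},
    {"jaw": 10,"tx": 0,"ty": 0,"tz": 0.6,"wx": 0,"wy": 0,"wz": 0},
    {"jaw": 10,"tx": 0,"ty": 0,"tz": 0.4,"wx": 0,"wy": 0,"wz": 0},
    {"jaw": 10,"tx": 0,"ty": 0,"tz": 0,"wx": 0,"wy": 0,"wz": 0},
    {"jaw": 10,"tx": 0,"ty": 0,"tz": 0,"wx": 0,"wy": 0,"wz": 0},
    {"jaw": 10,"tx": 0,"ty": 0,"tz": 0,"wx": 0,"wy": 0,"wz": 0},
    {"jaw": 10,"tx": 0,"ty": 0,"tz": 0,"wx": 0,"wy": 0,"wz": 0},
    {"jaw": 10,"tx": 0,"ty": 0,"tz": 0,"wx": 0,"wy": 0,"wz": 0},
    {"jaw": 10,"tx": 0,"ty": 0,"tz": 0,"wx": 0,"wy": 0,"wz": 0},
  ],
)

```text
clock: 14.45
position: [517.1, 138.2, 63.9]
ee_rot: [0.488, 0.873, -0.0, 0.0]
ft_force: [-1.0, 0.2, 2.0]
opening: 17.5
```

```bash
python3 - <<'E'
from h import *
st()
E
```

```text
clock 14.45 pos [517.13 138.2   63.89] toolz [ 4.e-04 -4.e-04 -1.e+00] fixwx,wy [0.0001 0.0006] F [-0.97  0.2   2.02] T [ 0.07  0.24 -0.  ] open 17.5
```

Collar contact shows up at the expected depth, with about 4 N upward. Now I'll release and back off.

Emit:
send_rows(
  increments=[
    {"jaw": 22,"tx": 0,"ty": 0,"tz": 0,"wx": 0,"wy": 0,"wz": 0},
    {"jaw": 30,"tx": 0,"ty": 0,"tz": 0,"wx": 0,"wy": 0,"wz": 0},
    {"jaw": 45,"tx": 0,"ty": 0,"tz": 0,"wx": 0,"wy": 0,"wz": 0},
    {"jaw": 55,"tx": 0,"ty": 0,"tz": 0,"wx": 0,"wy": 0,"wz": 0},
    {"jaw": 55,"tx": 0,"ty": 0,"tz": 0,"wx": 0,"wy": 0,"wz": 0},
    {"jaw": 55,"tx": 0,"ty": 0,"tz": -10,"wx": 0,"wy": 0,"wz": 0},
    {"jaw": 55,"tx": 0,"ty": 0,"tz": -20,"wx": 0,"wy": 0,"wz": 0},
    {"jaw": 55,"tx": 0,"ty": 0,"tz": -30,"wx": 0,"wy": 0,"wz": 0},
    {"jaw": 55,"tx": 0,"ty": 0,"tz": -40,"wx": 0,"wy": 0,"wz": 0},
    {"jaw": 55,"tx": 0,"ty": 0,"tz": -40,"wx": 0,"wy": 0,"wz": 0},
  ],
)

```text
clock: 15.7
position: [515.5, 137.9, 207.7]
ee_rot: [0.488, 0.873, -0.002, -0.001]
ft_force: [0.5, -0.1, -0.2]
opening: 54.7
```

```bash
python3 - <<'E'
from h import *
st()
for n in ['side','top']:
    p=camera(n); save(p,'e_%s.png'%n); W=cloud(p)
    d=np.hypot(W[...,0]-517,W[...,1]-138); 
    for lo,hi in [(80,110)]:
        P=W[(d<25)&(W[...,2]>lo)&(W[...,2]<hi)]
        if len(P)>5: print(n,len(P),rect(P),np.percentile(P[:,2],[50,90,99]))
    P=W[(d<85)&(W[...,2]>48)&(W[...,2]<54)]; print('cover z',np.median(P[:,2]),rect(P))
    if n=='side': cv2.imwrite('pics/e_sc.png',cv2.resize(p['frame'][160:290,195:325,::-1],(600,600),interpolation=2))
E
```

```text
clock 15.7 pos [515.55 137.85 207.67] toolz [-0.0038 -0.0014 -1.    ] fixwx,wy [-0.0039 -0.0008] F [ 0.48 -0.13 -0.2 ] T [ 0.01 -0.1  -0.02] open 54.7
side 174 ((516.3182373046875, 139.1720733642578), (17.890731811523438, 27.91727066040039), 32.214759826660156) [ 96.54749911  99.70416544 100.28148392]
cover z 50.3301115031031 ((510.67266845703125, 139.29745483398438), (130.03184509277344, 132.8099365234375), 16.046714782714844)
cover z 50.49797636485118 ((528.2400512695312, 82.45787048339844), (130.6171417236328, 29.36054039001465), 8.846160888671875)
```

View pics/e_sc.png

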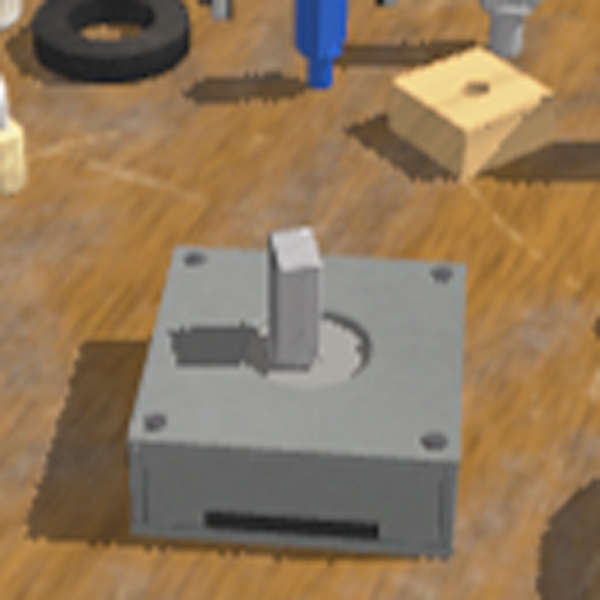

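View pics/e_top.png

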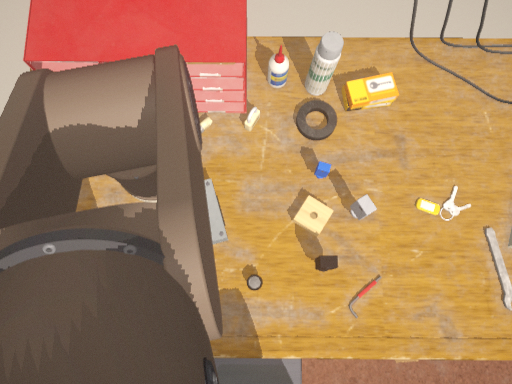

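The bolt stands upright at crop (300, 295). Its top measures 99.7–100.3 mm against 100 mm for fully home, the stand is empty, and the bystanders haven't moved. Handing in.

```bash
python3 - <<'E'
from h import *
print(job_done())
E
```

```text
the job is handed in; nothing more can be done
None
```

The bolt is in the socket, fully home and released, and I handed the job in at about 15.8 s of the 61 s allowed.

- **Choice and grasp:** I took the smaller steel bolt from the wooden stand, gripping it across its 18 mm side. I left the larger steel one and the blue and black ones alone.
- **Search:** I spiralled from the middle of the window, pressing with about 8 to 9 N. The rod dropped in about 5 mm from the centre. There the upward force fell to about 0.6 N, and the rod met resistance sideways.
- **Seating:** I lowered the bolt until the collar met the plate, with about 4 N upward at the expected depth. Then I opened the fingers and raised the gripper clear.

**Last checks:** The side camera shows the bolt upright, with its top at about 100 mm (100 mm is fully home). The empty gripper reads about 0 N. The padlock, lock cylinder, loupe and tape roll look undisturbed. The top camera could not confirm the fit because the arm blocked its view of the fixture. Forces were only read at the end of each move call; the highest I saw was about 8 N, and peaks in between were not recorded.

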